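# Let the spare rods out of the bench dispenser and ease its lid shut

## Robot

A 6-joint arm with a two-finger parallel gripper is mounted at the origin on the work surface. World frame = base frame: x ahead of the robot, y to its left, z up, the work surface at z = 0. Lengths are in m, angles in rad, forces in N, time in s.
With the tool pointing down it reaches from about 0.3 to 0.85 m from the base axis. Payload 5.4 kg.
Tool frame: the origin (TCP) lies midway between the tips of the shut fingers; the grasp point (between the pads) lies 19 mm behind it; z points along the fingers, y is the direction in which the jaws open and shut (so a half turn about z gives the same grasp; the last joint's range is limited). The gripper opens to 85 mm and grips with 20 to 120 N. Pads are 22 mm wide; open, the fingers measure 114 mm over their backs; the gripper's body (76 mm by 85 mm) begins 54 mm behind the grasp point. The pads swing forward as they close: fully open they stand 13 mm farther back than shut.
Start: joints at [-1.389, 0.158, 1.597, -0, 1.386, -0.21], TCP at [0.22, -0.531, 0.231] pointing down, gripper open.
Joint ranges: [-2.91, 2.91], [-0.94, 2.29], [0.18, 2.7], [-1.29, 4.43], [0.17, 2.64], [-3, 3]. Speed limits (rad/s): [2.57, 2.57, 3.14, 3.14, 3.14, 3.14].

## Interface

Orientations are given as a unit quaternion [w, x, y, z].
In Python, from bench import telemetry, cams, job gives the robot as it stands.
- The arm moves only by the tool step_arm, never from a script. Its argument "moves" is a list of rows, each a list of 3 entries, a list of its own where there are three numbers: the shift along the tool's x, y, z each as a share of 1000 mm, from -1 to 1, then the turn, a rotation vector about the tool's x, y, z each as a share of pi/4 rad, from -1 to 1, then the opening, from 0 (shut) to 1 (fully open). A call has 1 to 8 rows; each row shifts and turns the commanded pose from where the row before left it, along the tool's axes as they then stand; what a row does not reach is not made up. A row lasts 1/12 s, in which the tool goes at most 41.7 mm and 7.16 degrees, less where a joint would pass 70% of its speed; a pose out of reach is approached as far as the arm can. A call with a number of a shift or a turn outside -1 to 1 is refused whole. A call with a gripper value outside its range is refused whole. The fingers move at their own pace and stop on an object; the grip force is fixed at half the most. Time passes only in rows, so rows that do not move let the fingers close. It gives the time, the measured TCP pose, the force and the opening at its end, in the units of the state.
- telemetry.observe(): the state, without advancing time (a new reading comes with each control period).
- cams.read_camera(name): name is "scene" or "top" or "wrist"; returns the picture (384x512x3 uint8, blue, green, red); there is no depth.
- cams.camera_model(name): a dict with "fx", "fy", "cx", "cy" (pixels), "position" and "attitude" of the camera in the world. Camera axes: x right, y down, z forward; pixel columns grow to the right and rows downward; lengths in m; the calibration is good to about 2 mm. A picture is of the moment at which its call begins: read the wrist's pose just before it. camera_model takes no time and is no camera call; for the wrist camera it gives the pose at the moment of the call.
- job.hand_in(): hands the job in, once; it reports no verdict.
The state is a dict: "time_s": time; "joints": joint angles; "qvel": joint speeds; "tau": joint torques, N m; "ee_pos": TCP position; "eef_rot": TCP orientation; "wrist_force": force on the tool from outside, world axes, zero at the start; "torque": the same for the moment, N m; "opening": finger opening in m.
Only numpy, scipy, OpenCV 4.12 (cv2) and the standard library are available. Lean on these libraries where they do the work, as an engineer would, in place of code of your own. Each camera call takes 0.05 s, during which the arm holds its last target. There are 200 camera calls.

## Task

Let the four spare rods out of the bench dispenser: press the pad of its lever all the way down with the fingertips so that the lid lifts, and keep it down until all four rods have rolled into the catch tray. Then let the lever come up slowly under the fingertips so that the lid settles shut without slamming, and move clear. Do not touch the lid or the rods, which move by themselves, and do not disturb the other things on the table.

Things in the scene. Friction and masses are not known exactly. Their poses are not given: they have to be found in the camera images.
- dispenser: Bench rod dispenser: grey sheet-steel gravity hopper on feet, fixed to the table, 290 mm long, 112 wide over its two cheeks, 150 high. Origin on the table under the hopper; z up; -x is the front with mouth and catch tray, the closed back is at x = +120 mm. The bare floor slopes down to the mouth (lip at x -72, 60 high), so rods roll out when the lid is up. The lever runs outside the -y cheek.
- tray_middle (a point): Middle of the open catch tray's floor, at (-120, 0, 16) mm in the dispenser's frame. The tray spans x -168 to -75 and y -53 to +53 mm there; its sides and front lip are 42 mm high.
- lever_angle (a joint): Lever: flat steel bar outside the -y cheek, pivoted near the back at (90, -79, 85) mm in the dispenser's frame, a square pad at its front end 280 mm from the pivot. 0 = at rest, pad up; 0.22 rad = pressed down on its stop (pad about 61 mm lower, nearly straight down). Sprung: about 2 N at the pad to start, 4 to 5 N at the stop; let go, it flies back up.
- lid_angle (a joint): Lid: bare steel plate 80 x 102 mm closing the mouth, hinged on a cross axle at (-30, 0, 125) mm in the dispenser's frame; shut, it slopes down and forward to the mouth's lip. A crank and link join it to the lever: it turns about 5 times as far. 0 = shut, 1.08 rad = fully up (just above level, reaching to x = -110 mm, about 140 mm above the table).
- lever_pad (a point): Middle of the upper face of the lever's rubber-covered pad (40 x 44 mm), where it is pressed: at rest 123 mm above the table at about (-187, -97) mm in the dispenser's frame, that is ahead of the tray's lip and to its side; at the stop 62 mm above the table. Moves with the lever.
- lever: The lever as a solid (bar and pad); origin at its pivot, axes as the dispenser's when at rest.
- lid: The lid as a solid; origin on the middle of its axle, axes as the dispenser's when shut.
- rod_1: Spare aluminium rod, 14 mm in diameter, 100 mm long, about 42 g. Origin at its middle, y along it. Number 1 from the mouth: the four lie side by side across the hopper's floor behind the lid at the start.
- rod_2: Spare aluminium rod, 14 mm in diameter, 100 mm long, about 42 g. Origin at its middle, y along it. Number 2 from the mouth: the four lie side by side across the hopper's floor behind the lid at the start.
- rod_3: Spare aluminium rod, 14 mm in diameter, 100 mm long, about 42 g. Origin at its middle, y along it. Number 3 from the mouth: the four lie side by side across the hopper's floor behind the lid at the start.
- rod_4: Spare aluminium rod, 14 mm in diameter, 100 mm long, about 42 g. Origin at its middle, y along it. Number 4 from the mouth: the four lie side by side across the hopper's floor behind the lid at the start.
- canister: Screw-top aluminium canister, 62 mm in diameter, 116 mm high, standing loose; origin under its middle. Bystander.
- rivet_jar: Squat brown glass jar with a tin lid, 76 mm in diameter, 58 mm high, standing loose; origin under its middle. Bystander.
- reed_block: Beechwood reed block with reed plates, 170 (x) x 34 x 24 mm, lying loose; origin under its middle. Bystander.
- key_cover: Celluloid key cover, 110 (x) x 19 x 10 mm, lying loose; origin under its middle. Bystander.
- grille_clip: Chrome grille clip, 45 (x) x 14 x 14 mm, lying loose; origin under its middle. Bystander.
- screwdriver: Screwdriver lying loose along its x. Bystander.
- wax_block: Block of reed wax, 60 (x) x 40 x 20 mm, lying loose; origin under its middle. Bystander.

How it is judged:
By the outcome, as a careful person would: the job done as asked, in the order asked, and still so for the second after the job is handed in, with the robot touching nothing.
It also fails if it takes over 38 s, if anything falls off the work surface, if the arm or the gripper's body presses on something with over 40 N, if the wrist force passes 120 N, or if a joint passes its speed limit or range.

## Working session

There is one attempt and no reset: what is moved stays moved. The work goes in short steps, Python scripts to look and compute and a tool call to move; the robot and the scene stay as the last step left them, time stands still between calls to the robot, and variables do not carry over. Pictures are saved under pics/ and viewed, about 8 in all and at most 12, crops included, and the job is handed in when it is done.

Besides the shell and the picture viewer there is one more tool, called after "Call:" by a JSON object that holds its "op" and its "data". step_arm: Moves the arm, as the interface text tells. Its arguments: {"type":"object","properties":{"moves":{"type":"array","items":{"type":"array"}}},"required":["moves"]}

```bash
mkdir -p pics; python3 - <<'E'
from bench import telemetry,cams
import cv2
print(telemetry.observe())
for n in("scene","top"):
    print(n,cams.camera_model(n)); cv2.imwrite(f"pics/{n}0.png",cams.read_camera(n))
E
```

```text
{'time_s': 0.0, 'joints': array([-1.38908016e+00,  1.59061962e-01,  1.59822853e+00, -9.21949758e-06,
        1.38622108e+00, -2.10110795e-01]), 'qvel': array([-1.07908810e-03,  1.40020665e-04, -6.43885145e-04,  4.24611148e-04,
       -7.02338823e-04, -7.01063231e-05]), 'tau': array([ 4.08225887e-04, -3.96001410e+01, -3.31431842e+01, -2.61572268e-04,
        8.47087358e-03, -7.94707830e-06]), 'ee_pos': array([ 0.21943986, -0.53082528,  0.23031151]), 'eef_rot': array([-9.59425848e-04,  9.80869641e-01,  1.94663368e-01,  9.09109279e-06]), 'wrist_force': array([-0.61416246,  0.1387162 , -0.39384169]), 'torque': array([-0.03555734,  0.00055688, -0.0017455 ]), 'opening': 0.08537275707595797}
scene {'fx': 448.97717177734125, 'fy': 448.97717177734125, 'cx': 256.6427008060345, 'cy': 190.46809313925786, 'position': array([1.23483845, 0.31546566, 1.04785032]), 'attitude': array([-0.16781165,  0.5216976 ,  0.79202535, -0.2690106 ])}
top {'fx': 486.8328744208045, 'fy': 486.8328744208045, 'cx': 254.2176418357583, 'cy': 190.10705010747688, 'position': array([0.39488249, 0.00825991, 1.56512398]), 'attitude': array([ 0.04431005, -0.70183732,  0.71011808, -0.03454436])}
```

View pics/top0.png

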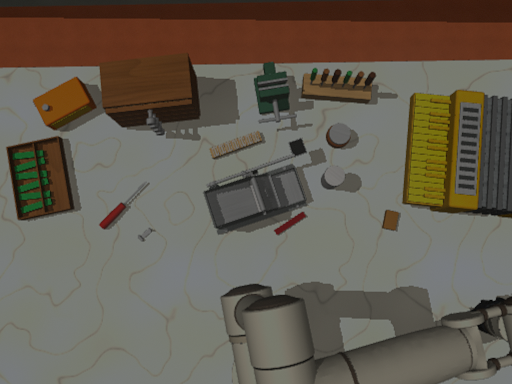

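View pics/scene0.png

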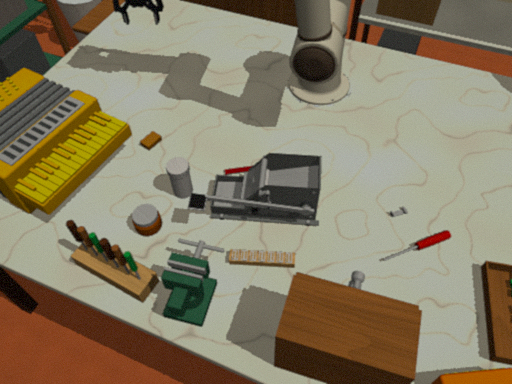

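Top view: the pad is the dark square at about (298,147), with the canister at (333,177), the jar at (339,135) and the vise bar near (290,125). In the scene view the pad is at about (198,201).

```bash
cat > h.py <<'E'
import numpy as np,cv2
from scipy.spatial.transform import Rotation as R
from bench import telemetry,cams
def rot(q): return R.from_quat([q[1],q[2],q[3],q[0]])
def ray(m,p): 
    d=rot(m["attitude"]).apply([(p[0]-m["cx"])/m["fx"],(p[1]-m["cy"])/m["fy"],1]); return m["position"],d
def onz(m,p,z):
    o,d=ray(m,p); return o+d*(z-o[2])/d[2]
def tri(a,b):
    A=[];B=[]
    for o,d in(a,b):
        d=d/np.linalg.norm(d);P=np.eye(3)-np.outer(d,d);A.append(P);B.append(P@o)
    A=np.vstack(A);x,*_=np.linalg.lstsq(A,np.hstack(B),rcond=None);return x,np.linalg.norm(A@x-np.hstack(B))
def dark(img,box,t=45):
    x0,y0,x1,y1=box;m=(img[y0:y1,x0:x1].max(2)<t).astype(np.uint8)
    n,l,s,c=cv2.connectedComponentsWithStats(m);i=1+s[1:,4].argmax()
    return c[i]+[x0,y0],s[i]
def proj(m,X):
    v=rot(m["attitude"]).inv().apply(np.asarray(X)-m["position"]);return v[...,:2]/v[...,2:]*[m["fx"],m["fy"]]+[m["cx"],m["cy"]]
E
python3 - <<'E'
from h import *
T,S=cams.camera_model("top"),cams.camera_model("scene")
t,s=cv2.imread("pics/top0.png"),cv2.imread("pics/scene0.png")
a,sa=dark(t,(283,135,312,162));b,sb=dark(s,(186,188,212,216))
print(a,sa,b,sb,tri(ray(T,a),ray(S,b)),onz(T,a,.123),onz(S,b,.123))
for n,p,z in(("can",(333,177),.116),("jar",(339,134),.058),("viseL",(278,128),.06),("viseR",(310,127),.06),("back-y",(205,190),.15),("back+y",(215,226),.15),("trayfront-y",(297,168),.042),("trayfront+y",(304,203),.042)): print(n,onz(T,p,z).round(3))
big=np.hstack([cv2.resize(t[100:240,190:360],None,fx=4,fy=4,interpolation=2)])
cv2.imwrite("pics/t1.png",big)
big=cv2.resize(s[130:290,120:330],None,fx=3.8,fy=3.7,interpolation=2);cv2.imwrite("pics/s1.png",big)
E
```

```text
[297.21818182 146.93333333] [  7   4  16  16 165] [196.95530726 200.76536313] [  3   6  16  14 179] (array([ 0.68715305, -0.10434945,  0.11630059]), np.float64(0.0006531926400192938)) [ 0.68559291 -0.1034127   0.123     ] [ 0.69124409 -0.1017717   0.123     ]
can [ 0.594 -0.209  0.116]
jar [ 0.738 -0.241  0.058]
viseL [ 0.76  -0.049  0.06 ]
viseR [ 0.762 -0.15   0.06 ]
back-y [0.556 0.171 0.15 ]
back+y [0.45  0.142 0.15 ]
trayfront-y [ 0.634 -0.108  0.042]
trayfront+y [ 0.523 -0.127  0.042]
```

View pics/t1.png

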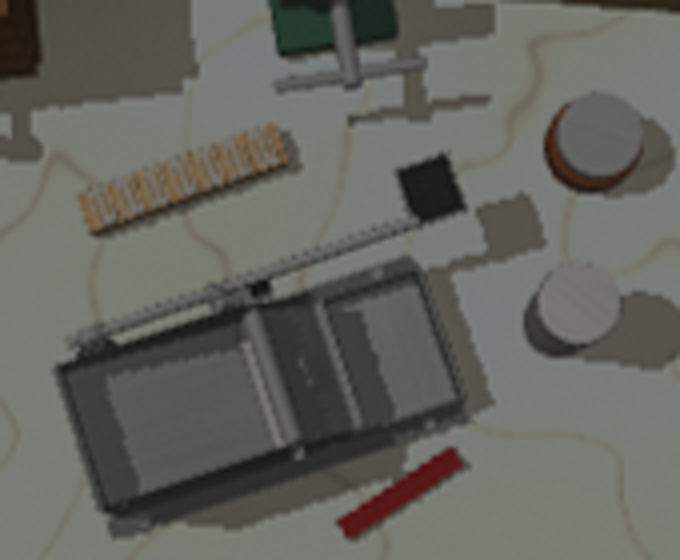

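View pics/s1.png

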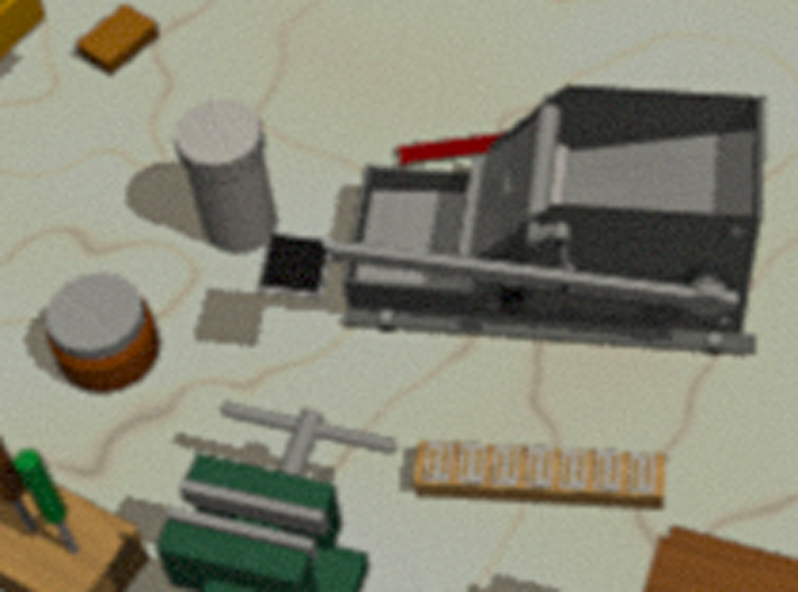

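Call:
{"op": "step_arm", "data": {"moves": [[[0.015, -0.005, 0], [0, 0, 0], 0], [[0.033, -0.012, 0], [0, 0, 0], 0], [[0.033, -0.012, 0], [0, 0, 0], 0], [[0.033, -0.012, 0], [0, 0, 0], 0], [[0.033, -0.012, 0], [0, 0, 0], 0], [[0.033, -0.012, 0], [0, 0, 0], 0], [[0.033, -0.012, 0], [0, 0, 0], 0], [[0.033, -0.012, 0], [0, 0, 0], 0]]}}

```text
time_s: 0.77
ee_pos: [0.4142, -0.3528, 0.2311]
eef_rot: [-0.0, 0.981, 0.195, 0.0]
wrist_force: [0.6, -0.3, 0.4]
opening: -0.0001
```

Call:
{"op": "step_arm", "data": {"moves": [[[0.033, -0.012, 0], [0, 0, 0], 0], [[0.033, -0.012, 0], [0, 0, 0], 0], [[0.033, -0.012, 0], [0, 0, 0], 0], [[0.033, -0.012, 0], [0, 0, 0], 0], [[0.033, -0.012, 0], [0, 0, 0], 0], [[0.033, -0.012, 0], [0, 0, 0], 0], [[0.033, -0.012, 0], [0, 0, 0], 0], [[0.033, -0.012, 0], [0, 0, 0], 0]]}}

```text
time_s: 1.43
ee_pos: [0.6212, -0.1631, 0.2309]
eef_rot: [-0.0, 0.981, 0.195, -0.0]
wrist_force: [0.2, -0.5, -0.2]
opening: -0.0001
```

Call:
{"op": "step_arm", "data": {"moves": [[[0.033, -0.012, 0], [0, 0, 0], 0], [[0.03, -0.012, 0], [0, 0, 0], 0], [[0.015, -0.006, 0], [0, 0, 0], 0], [[0.007, -0.002, 0], [0, 0, 0], 0], [[0, 0, 0], [0, 0, 0], 0], [[0, 0, 0], [0, 0, 0], 0]]}}

```text
time_s: 1.93
ee_pos: [0.6861, -0.1037, 0.231]
eef_rot: [-0.0, 0.981, 0.195, -0.001]
wrist_force: [-0.5, -0.0, -0.1]
opening: -0.0004
```

```bash
python3 - <<'E'
from h import *
o=telemetry.observe();print(o["time_s"],o["ee_pos"],o["eef_rot"],o["opening"],o["joints"].round(2))
s=cams.read_camera("scene");m=cams.camera_model("scene")
w=cams.read_camera("wrist");W=cams.camera_model("wrist");print(W)
pad=[.687,-.104,.12]
r=rot(o["eef_rot"]).inv();print("to pad, tool axes",r.apply(np.array(pad)-o["ee_pos"]),"pad px wrist",proj(W,pad),"tcp px",proj(W,o["ee_pos"]))
cv2.imwrite("pics/p2.png",np.hstack([w,cv2.resize(s[100:290,110:330],(444,384))])[:, :956]);
cv2.imwrite("pics/p2.png",cv2.resize(cv2.imread("pics/p2.png"),(800,321)))
cv2.imwrite("pics/w2.png",w)
E
```

```text
1.9333 [ 0.68607509 -0.1037075   0.2309688 ] [-1.53534831e-05  9.80854752e-01  1.94740039e-01 -5.22489739e-04] -0.0003628758657292087 [-0.32  0.47  1.22 -0.    1.46  0.86]
{'fx': 269.85742020260074, 'fy': 269.85742020260074, 'cx': 256.70002185175423, 'cy': 189.66902862233158, 'position': array([ 0.7531566 , -0.07616806,  0.37217691]), 'attitude': array([ 0.11949773,  0.82218738, -0.55063396, -0.08081121])}
to pad, tool axes [0.00085609 0.00064958 0.11096784] pad px wrist [257.61248995 186.36351711] tcp px [256.91003048 240.13946141]
```

View pics/p2.png

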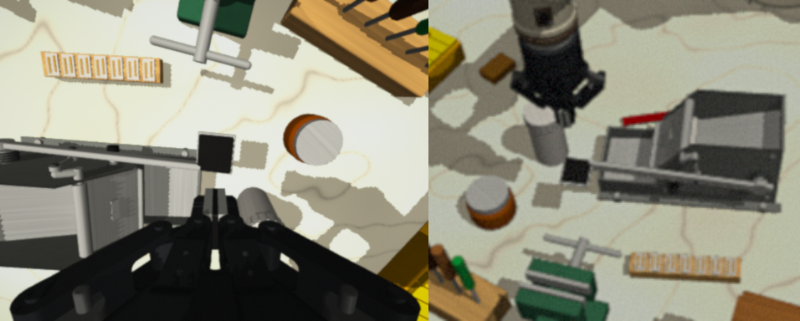

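The wrist view puts the pad at about (257,182) px, 4 px from the prediction. The fingers are on course and the canister is well to the side.

Call:
{"op": "step_arm", "data": {"moves": [[[0.003, 0, 0.01], [0, 0, 0], 0], [[0, 0, 0.02], [0, 0, 0], 0], [[0, 0, 0.025], [0, 0, 0], 0], [[0, 0, 0.02], [0, 0, 0], 0], [[0, 0, 0.015], [0, 0, 0], 0], [[0, 0, 0.008], [0, 0, 0], 0], [[0, 0, 0.004], [0, 0, 0], 0], [[0, 0, 0.003], [0, 0, 0], 0]]}}

```text
time_s: 2.7
ee_pos: [0.6892, -0.1029, 0.1261]
eef_rot: [-0.0, 0.981, 0.194, -0.0]
wrist_force: [-0.2, -0.6, 1.0]
opening: -0.0001
```

Call:
{"op": "step_arm", "data": {"moves": [[[0, 0, 0.002], [0, 0, 0], 0], [[0, 0, 0.003], [0, 0, 0], 0], [[0, 0, 0.004], [0, 0, 0], 0], [[0, 0, 0.004], [0, 0, 0], 0]]}}

```text
time_s: 3.03
ee_pos: [0.6905, -0.1032, 0.1146]
eef_rot: [0.001, 0.981, 0.195, 0.001]
wrist_force: [0.5, -1.2, 4.6]
opening: 0.0001
```

Call:
{"op": "step_arm", "data": {"moves": [[[0, 0, 0.005], [0, 0, 0], 0], [[0, 0, 0.006], [0, 0, 0], 0], [[0, 0, 0.006], [0, 0, 0], 0], [[0, 0, 0.006], [0, 0, 0], 0], [[0, 0, 0.006], [0, 0, 0], 0], [[0, 0, 0.006], [0, 0, 0], 0], [[0, 0, 0.005], [0, 0, 0], 0], [[0, 0, 0.004], [0, 0, 0], 0]]}}

```text
time_s: 3.7
ee_pos: [0.6897, -0.1024, 0.0688]
eef_rot: [-0.0, 0.981, 0.195, 0.0]
wrist_force: [2.5, -1.3, 5.2]
opening: 0.0
```

Call:
{"op": "step_arm", "data": {"moves": [[[0, 0, 0.003], [0, 0, 0], 0], [[0, 0, 0.002], [0, 0, 0], 0], [[0, 0, 0.001], [0, 0, 0], 0], [[0, 0, 0.001], [0, 0, 0], 0]]}}

```text
time_s: 4.03
ee_pos: [0.6895, -0.102, 0.0624]
eef_rot: [-0.0, 0.981, 0.195, 0.0]
wrist_force: [1.9, 0.5, 4.2]
opening: -0.0001
```

Call:
{"op": "step_arm", "data": {"moves": [[[0, 0, 0.001], [0, 0, 0], 0], [[0, 0, 0.001], [0, 0, 0], 0], [[0, 0, 0], [0, 0, 0], 0], [[0, 0, 0], [0, 0, 0], 0]]}}

```text
time_s: 4.37
ee_pos: [0.6896, -0.102, 0.0615]
eef_rot: [-0.0, 0.981, 0.195, 0.0]
wrist_force: [-0.5, 2.3, 9.4]
opening: 0.0003
```

```bash
python3 - <<'E'
from h import *
o=telemetry.observe();print(o["time_s"],o["ee_pos"],o["wrist_force"])
s=cams.read_camera("scene");t=cams.read_camera("top");w=cams.read_camera("wrist")
cv2.imwrite("pics/p3.png",np.hstack([cv2.resize(s[130:250,180:340],(400,300),interpolation=2),cv2.resize(t[130:250,190:350],(400,300),interpolation=2)]))
cv2.imwrite("pics/w3.png",w)
E
```

```text
4.3667 [ 0.68961464 -0.1020057   0.06150477] [-0.54596806  2.26914191  9.37949874]
```

View pics/p3.png

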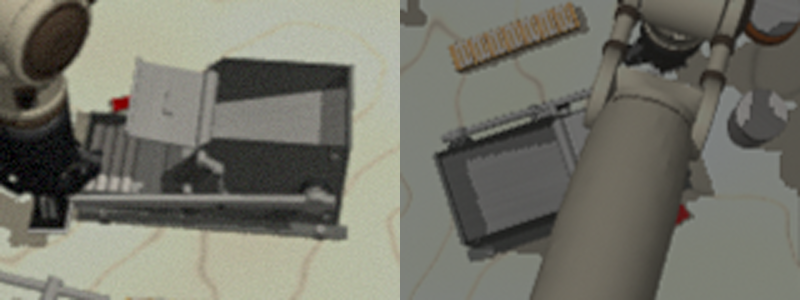

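The stop is reached: z is 61.5 mm, force has risen to 9 N and the lid is level. Rod-like stripes show in the tray at about (120,165) in the left panel. I'll hold, then count them.

Call:
{"op": "step_arm", "data": {"moves": [[[0, 0, 0], [0, 0, 0], 0], [[0, 0, 0], [0, 0, 0], 0], [[0, 0, 0], [0, 0, 0], 0], [[0, 0, 0], [0, 0, 0], 0], [[0, 0, 0], [0, 0, 0], 0], [[0, 0, 0], [0, 0, 0], 0], [[0, 0, 0], [0, 0, 0], 0], [[0, 0, 0], [0, 0, 0], 0]]}}

```text
time_s: 5.18
ee_pos: [0.6896, -0.102, 0.0615]
eef_rot: [-0.0, 0.981, 0.195, 0.0]
wrist_force: [0.8, 2.5, 9.8]
opening: 0.0003
```

Call:
{"op": "step_arm", "data": {"moves": [[[0, 0, 0], [0, 0, 0], 0], [[0, 0, 0], [0, 0, 0], 0], [[0, 0, 0], [0, 0, 0], 0], [[0, 0, 0], [0, 0, 0], 0], [[0, 0, 0], [0, 0, 0], 0], [[0, 0, 0], [0, 0, 0], 0], [[0, 0, 0], [0, 0, 0], 0], [[0, 0, 0], [0, 0, 0], 0]]}}

```text
time_s: 5.85
ee_pos: [0.6896, -0.102, 0.0615]
eef_rot: [-0.0, 0.981, 0.195, 0.0]
wrist_force: [0.7, 1.5, 9.0]
opening: -0.0001
```

```bash
python3 - <<'E'
from h import *
s=cams.read_camera("scene");w=cams.read_camera("wrist")
cv2.imwrite("pics/p4.png",np.hstack([cv2.resize(s[140:220,190:290],(450,360),interpolation=2),cv2.resize(w[120:384,:250],(341,360))]))
E
```

```text
(no output)
```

View pics/p4.png

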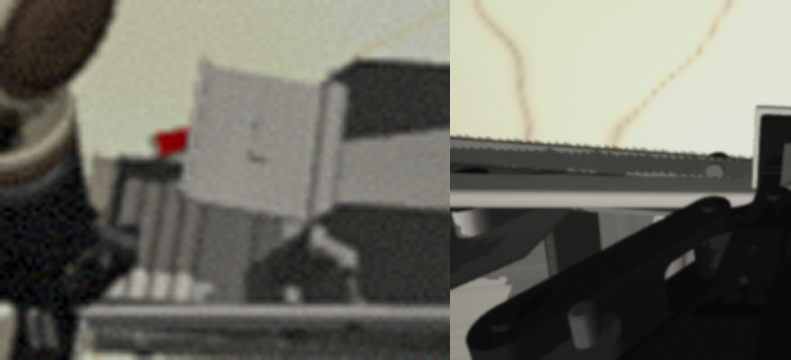

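```bash
python3 - <<'E'
from h import *
a=np.mean([cams.read_camera("scene").astype(float) for _ in range(12)],0)
c=a[168:212,204:264]; c=np.clip((c-15)*1.6,0,255).astype(np.uint8)
cv2.imwrite("pics/p5.png",cv2.resize(c,(780,572),interpolation=cv2.INTER_CUBIC))
o=cv2.imread("pics/scene0.png")
E
```

```text
(no output)
```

View pics/p5.png

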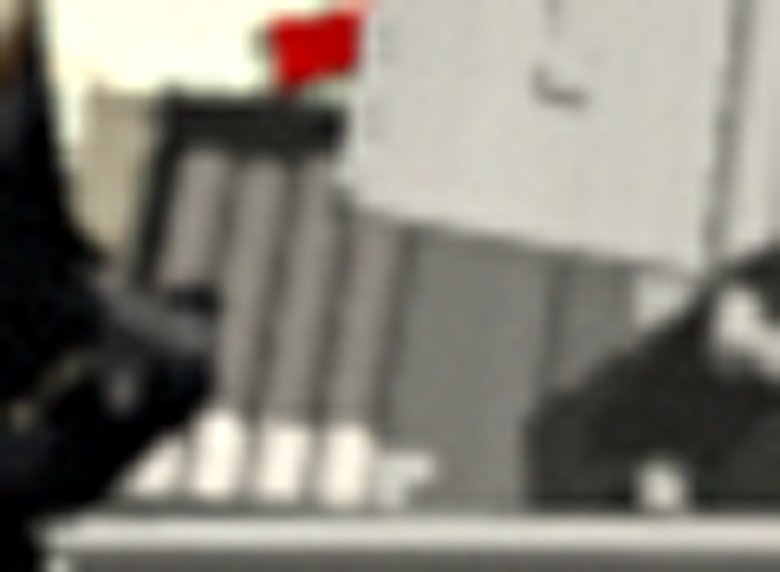

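Four rods lie side by side in the tray (ends at x of about 155, 215, 280 and 345) and the floor behind is clear. Now I release slowly.

Call:
{"op": "step_arm", "data": {"moves": [[[0, 0, -0.001], [0, 0, 0], 0], [[0, 0, -0.002], [0, 0, 0], 0], [[0, 0, -0.002], [0, 0, 0], 0], [[0, 0, -0.002], [0, 0, 0], 0], [[0, 0, -0.002], [0, 0, 0], 0], [[0, 0, -0.002], [0, 0, 0], 0], [[0, 0, -0.002], [0, 0, 0], 0], [[0, 0, -0.002], [0, 0, 0], 0]]}}

```text
time_s: 7.22
ee_pos: [0.6894, -0.1027, 0.0755]
eef_rot: [0.0, 0.981, 0.195, -0.0]
wrist_force: [3.5, -0.8, 4.2]
opening: 0.0002
```

Call:
{"op": "step_arm", "data": {"moves": [[[0, 0, -0.002], [0, 0, 0], 0], [[0, 0, -0.002], [0, 0, 0], 0], [[0, 0, -0.002], [0, 0, 0], 0], [[0, 0, -0.002], [0, 0, 0], 0], [[0, 0, -0.002], [0, 0, 0], 0], [[0, 0, -0.002], [0, 0, 0], 0], [[0, 0, -0.002], [0, 0, 0], 0], [[0, 0, -0.002], [0, 0, 0], 0]]}}

```text
time_s: 7.88
ee_pos: [0.6891, -0.1026, 0.0913]
eef_rot: [-0.0, 0.981, 0.195, -0.0]
wrist_force: [1.2, -2.4, 4.1]
opening: -0.0
```

Call:
{"op": "step_arm", "data": {"moves": [[[0, 0, -0.002], [0, 0, 0], 0], [[0, 0, -0.002], [0, 0, 0], 0], [[0, 0, -0.002], [0, 0, 0], 0], [[0, 0, -0.002], [0, 0, 0], 0], [[0, 0, -0.0015], [0, 0, 0], 0], [[0, 0, -0.0015], [0, 0, 0], 0], [[0, 0, -0.0015], [0, 0, 0], 0], [[0, 0, -0.0015], [0, 0, 0], 0]]}}

```text
time_s: 8.55
ee_pos: [0.6889, -0.102, 0.105]
eef_rot: [-0.001, 0.981, 0.195, -0.001]
wrist_force: [-0.4, 0.4, 3.2]
opening: 0.0
```

Call:
{"op": "step_arm", "data": {"moves": [[[0, 0, -0.001], [0, 0, 0], 0], [[0, 0, -0.001], [0, 0, 0], 0], [[0, 0, -0.001], [0, 0, 0], 0], [[0, 0, -0.001], [0, 0, 0], 0], [[0, 0, -0.001], [0, 0, 0], 0], [[0, 0, -0.001], [0, 0, 0], 0], [[0, 0, -0.001], [0, 0, 0], 0], [[0, 0, -0.001], [0, 0, 0], 0]]}}

```text
time_s: 9.22
ee_pos: [0.6893, -0.1025, 0.1133]
eef_rot: [-0.0, 0.981, 0.195, -0.0]
wrist_force: [-0.6, 2.3, 2.0]
opening: -0.0001
```

Call:
{"op": "step_arm", "data": {"moves": [[[0, 0, -0.0005], [0, 0, 0], 0], [[0, 0, -0.0005], [0, 0, 0], 0], [[0, 0, -0.0005], [0, 0, 0], 0], [[0, 0, -0.0005], [0, 0, 0], 0], [[0, 0, -0.0005], [0, 0, 0], 0], [[0, 0, -0.0005], [0, 0, 0], 0], [[0, 0, -0.0005], [0, 0, 0], 0], [[0, 0, -0.0005], [0, 0, 0], 0]]}}

```text
time_s: 9.88
ee_pos: [0.6894, -0.1025, 0.1173]
eef_rot: [0.0, 0.981, 0.195, 0.0]
wrist_force: [-0.8, 1.9, 2.3]
opening: 0.0001
```

Call:
{"op": "step_arm", "data": {"moves": [[[0, 0, -0.0005], [0, 0, 0], 0], [[0, 0, -0.0005], [0, 0, 0], 0], [[0, 0, -0.0005], [0, 0, 0], 0], [[0, 0, -0.0005], [0, 0, 0], 0], [[0, 0, -0.0005], [0, 0, 0], 0], [[0, 0, -0.0005], [0, 0, 0], 0], [[0, 0, -0.0005], [0, 0, 0], 0], [[0, 0, -0.0005], [0, 0, 0], 0]]}}

```text
time_s: 10.55
ee_pos: [0.6894, -0.1025, 0.1213]
eef_rot: [0.0, 0.981, 0.195, 0.0]
wrist_force: [-0.1, 0.8, 1.4]
opening: 0.0002
```

Call:
{"op": "step_arm", "data": {"moves": [[[0, 0, -0.0005], [0, 0, 0], 0], [[0, 0, -0.0005], [0, 0, 0], 0], [[0, 0, -0.0005], [0, 0, 0], 0], [[0, 0, -0.0005], [0, 0, 0], 0], [[0, 0, -0.0005], [0, 0, 0], 0], [[0, 0, -0.0005], [0, 0, 0], 0], [[0, 0, -0.0005], [0, 0, 0], 0], [[0, 0, -0.0005], [0, 0, 0], 0]]}}

```text
time_s: 11.22
ee_pos: [0.6892, -0.1028, 0.125]
eef_rot: [0.0, 0.981, 0.195, -0.0]
wrist_force: [-0.0, -0.3, -0.6]
opening: 0.0002
```

Call:
{"op": "step_arm", "data": {"moves": [[[0, 0, -0.001], [0, 0, 0], 0], [[0, 0, -0.002], [0, 0, 0], 0], [[0, 0, -0.005], [0, 0, 0], 0], [[0, 0, -0.015], [0, 0, 0], 0], [[0, 0, -0.025], [0, 0, 0], 0], [[0, 0, -0.03], [0, 0, 0], 0], [[0, 0, -0.02], [0, 0, 0], 0], [[-0.01, 0.004, -0.01], [0, 0, 0], 0]]}}

```text
time_s: 11.88
ee_pos: [0.6837, -0.1096, 0.238]
eef_rot: [0.001, 0.981, 0.196, 0.003]
wrist_force: [0.2, 0.1, 0.5]
opening: -0.0002
```

Call:
{"op": "step_arm", "data": {"moves": [[[-0.03, 0.012, 0], [0, 0, 0], 0], [[-0.033, 0.012, 0], [0, 0, 0], 0], [[-0.033, 0.012, 0], [0, 0, 0], 0], [[-0.033, 0.012, 0], [0, 0, 0], 0], [[-0.033, 0.012, 0], [0, 0, 0], 0], [[-0.033, 0.012, 0], [0, 0, 0], 0], [[-0.033, 0.012, 0], [0, 0, 0], 0], [[-0.033, 0.012, 0], [0, 0, 0], 0]]}}

```text
time_s: 12.55
ee_pos: [0.4747, -0.2993, 0.2327]
eef_rot: [-0.0, 0.981, 0.195, -0.0]
wrist_force: [1.5, -1.1, -0.5]
opening: 0.0001
```

Call:
{"op": "step_arm", "data": {"moves": [[[-0.033, 0.012, 0], [0, 0, 0], 0], [[-0.033, 0.012, 0], [0, 0, 0], 0], [[-0.033, 0.012, 0], [0, 0, 0], 0], [[-0.033, 0.012, 0], [0, 0, 0], 0], [[-0.02, 0.008, 0], [0, 0, 0], 0], [[-0.01, 0.004, 0], [0, 0, 0], 0], [[0, 0, 0], [0, 0, 0], 0], [[0, 0, 0], [0, 0, 0], 0]]}}

```text
time_s: 13.22
ee_pos: [0.3503, -0.4153, 0.233]
eef_rot: [-0.0, 0.981, 0.194, 0.0]
wrist_force: [-0.2, 0.4, 0.1]
opening: 0.0003
```

```bash
python3 - <<'E'
from h import *
o=telemetry.observe();print(o["time_s"],o["ee_pos"],o["wrist_force"],abs(o["qvel"]).max())
s=cams.read_camera("scene");t=cams.read_camera("top")
cv2.imwrite("pics/p6.png",np.hstack([cv2.resize(s[130:290,120:330],(400,305),interpolation=2),cv2.resize(t[100:230,190:360],(400,305),interpolation=2)]))
T,S=cams.camera_model("top"),cams.camera_model("scene")
a,_=dark(t,(283,135,312,162));b,_=dark(s,(186,188,212,216));print("pad",a,b,tri(ray(T,a),ray(S,b)))
E
```

```text
13.2167 [ 0.35025355 -0.4152525   0.23297352] [-0.15528881  0.3902931   0.13334578] 0.03250761436295474
pad [297.1746988  146.92771084] [196.95480226 200.76271186] (array([ 0.68717949, -0.10426176,  0.11638859]), np.float64(0.0007312941172933498))
```

View pics/p6.png

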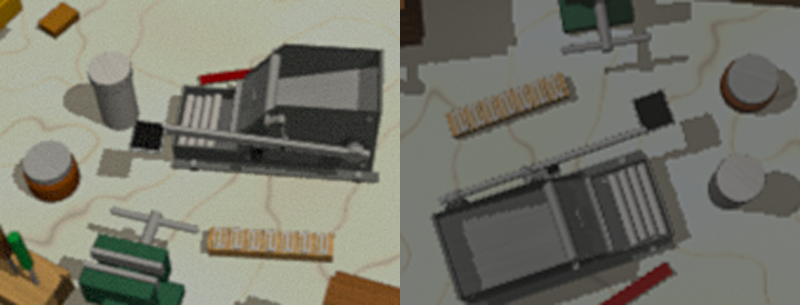

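The lid is shut, four rods lie in the tray (top panel x 615–655), the pad is back at rest, and the bystanders haven't moved.

```bash
python3 -c "
from bench import job
print(job.hand_in())"
```

```text
the job is handed in; nothing more can be done
None
```

All four rods are in the catch tray and the lid is shut. I handed the job in at about 13.3 s on the robot's clock.

- **Pressing:** I pushed the lever pad down with the shut fingertips to its stop (TCP height 61.5 mm, about 9 to 10 N at the wrist). I held it there for over 2 s, until an averaged picture showed four rods in the tray and none left behind on the visible floor.
- **Release:** I let the lever up over about 5 s, slowing to about 6 mm/s near the top. The wrist force faded to zero at about 123 mm, which is the pad's rest height. I then raised the arm and moved it away.
- **Last checks:** The final pictures show the lid shut, four rods side by side in the tray, and the pad within 0.1 mm of where it started. The canister, rivet jar, reed block, key cover and wax block look unmoved. I did not check the screwdriver and grille clip again, but the arm never went near them.
- **Disagreement:** The two cameras put the pad at 116 mm high at rest, not the 123 mm given. Contact and release both fit 123 mm, so this made no difference to the job.

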